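# Top up the ink-tin dispenser to the fill line

### The arm

A 7-joint arm with a two-finger parallel gripper is mounted at the origin on the work surface. World frame = base frame: x ahead of the robot, y to its left, z up, the work surface at z = 0. Lengths are in m, angles in degrees, forces in N, time in s.
With the tool pointing down it reaches from about 0.35 to 0.9 m from the base axis. Payload 19.9 kg.
Tool frame: the origin (TCP) lies midway between the tips of the shut fingers; the grasp point (between the pads) lies 19 mm behind it; z points along the fingers, y is the direction in which the jaws open and shut (so a half turn about z gives the same grasp; the last joint's range is limited). The gripper opens to 94 mm and grips with 3 to 60 N. Pads are 16 mm wide; open, the fingers measure 119 mm over their backs; the gripper's body (75 mm by 177 mm) begins 78 mm behind the grasp point.
Start: joints at [-74.399, 23.915, -0.59, 92.452, 0.269, 63.638, -3.037], TCP at [0.193, 0.594, 0.205] pointing down, gripper open.
Joint ranges: [-161.28, 161.28], [-22.2, 115.67], [-73.04, 71.86], [3.21, 147.25], [-68.34, 248.33], [10.77, 114.83], [-161.83, 161.83]. Speed limits (degrees/s): [108.29, 108.29, 136.94, 136.94, 172.46, 172.46, 172.46].

### API

Orientations are given as [roll, pitch, yaw] about the fixed x, y, z axes, in that order (R = Rz(yaw) Ry(pitch) Rx(roll)).
In Python, from cell import monitor, viewer, order gives the robot as it stands.
- The arm moves only by the shell command python3 -m inch 'ROWS' [OPENING]. ROWS is JSON, one flat list of numbers, 6 for each row, row after row: the shift along the world's x, y, z as a fraction of full scale, then the turn, a rotation vector about the world's x, y, z as a fraction of full scale. A call has exactly 10 rows; each row is the pose to reach, as a shift and turn from the pose measured when the call began; what a row does not reach only later rows make up. Full scale, the value 1, is 15 cm for a shift and 2 rad for a turn. A row lasts 1/10 s, in which the tool goes at most 50 mm and 8.59 degrees, less where a joint would pass 70% of its speed; a pose out of reach is approached as far as the arm can. A call with a number of a shift or a turn outside -1 to 1 is refused whole. A call with a gripper value outside its range is refused whole. OPENING is the opening, from 0 (shut) to 1 (fully open), set as the call begins (- or left out, the last holds). The fingers move at their own pace and stop on an object; the grip force is fixed at half the most. Time passes only in rows, so rows that repeat a pose let the fingers close, or fill a call up. It gives the time, the measured TCP pose, the force and the opening at its end, in the units of the state.
- monitor.state(): the state, without advancing time (a new reading comes with each control period).
- viewer.get_image(name): name is "scene" or "top" or "wrist"; returns a dict with "image" (420x560x3 uint8, red, green, blue), "z_map" (420x560 float32, m along the optical axis (not along the pixel's ray), 0 where there is no reading), "vfov" (degrees; the focal length in pixels is half the picture's height over the tangent of half this angle, whatever the lens; pixels are square), "cx", "cy" (the principal point, pixels), "k1" (the pictures are not rectified: a ray, as slopes to the right and down, at radius r is drawn at 1 + k1 r^2 times it, then the intrinsics apply), "R" (3x3) and "t" (3): a world point X has camera coordinates R X + t. Camera axes: x right, y down, z forward; pixel columns grow to the right and rows downward; lengths in m; the calibration is good to about 2 mm. A picture is of the moment at which its call begins.
- order.job_done(): hands the job in, once; it reports no verdict.
The state is a dict: "t": time; "q": joint angles; "joint_velocities": joint speeds; "joint_torque": joint torques, N m; "tool_pos": TCP position; "tool_rot": TCP orientation; "wrist_force": force on the tool from outside, world axes, zero at the start; "torque": the same for the moment, N m; "opening": opening from 0.0 (shut) to 1.0 (fully open).
Only numpy, scipy, OpenCV 4.12 (cv2) and the standard library are available. Lean on these libraries where they do the work, as an engineer would, in place of code of your own. Each camera call takes 0.05 s, during which the arm holds its last target. There are 200 camera calls.

### The job

The leaning clear dispenser tube holds one ink tin. Add tins from the table, one after another, until the top of the stack is level with the red fill line: neither short of it nor past it, so choose the right mix of thick blue and thin yellow tins. Leave the tins you do not need and the other desk things where they stand.

Things in the scene. Friction and masses are not known exactly. Their poses are not given: they have to be found in the camera images.
- tube: clear round tube with green foot, fixed on a grey stand, open at the top; it leans 30 degrees from vertical, mouth towards the robot side. Origin: centre of its inner floor; z up the tube's axis, y level. Inner diameter 65 mm, depth 136 mm; the last 8 mm flare to 71 mm inside, 78 mm outside. Slippery, like the tins. One thick tin lies on its floor; a tin let go in the mouth slides down by itself
- fill_line (a point): centre of the red ring around the tube, on its axis 108 mm above the inner floor (68 mm above the top of the tin already inside); axes as the tube's
- mouth (a point): centre of the tube's open mouth, on its axis 136 mm above the inner floor; axes as the tube's
- tin_first: the thick blue tin already in the tube, 60 mm in diameter, 40 mm high; origin at the centre of its underside, z along its axis
- thick_a: loose blue ink tin with steel-rimmed lid, solid disc 60 mm in diameter and 40 mm high, about 120 g; origin at the centre of its underside, z along its axis; starts flat, lid up, on the table
- thick_b: loose blue ink tin with steel-rimmed lid, solid disc 60 mm in diameter and 40 mm high, about 120 g; origin at the centre of its underside, z along its axis; starts flat, lid up, on the table
- thin_a: loose yellow ink tin with steel-rimmed lid, solid disc 60 mm in diameter and 28 mm high, about 84 g; origin at the centre of its underside, z along its axis; starts flat, lid up, on the table
- thin_b: loose yellow ink tin with steel-rimmed lid, solid disc 60 mm in diameter and 28 mm high, about 84 g; origin at the centre of its underside, z along its axis; starts flat, lid up, on the table
- thick_a_mid (a point): middle of thick_a (half its height, on its axis)
- thick_b_mid (a point): middle of thick_b (half its height, on its axis)
- thin_a_mid (a point): middle of thin_a (half its height, on its axis)
- thin_b_mid (a point): middle of thin_b (half its height, on its axis)
- wood_stamp: loose wooden hand stamp standing upright, 44 mm across, 96 mm high; origin at its underside; bystander
- glue_bottle: loose white glue bottle with orange cap, 50 mm across, 130 mm high; origin at its underside; bystander
- tape_roll: loose brown ring of packing tape lying flat, 100 mm across, 45 mm high; origin at its underside; bystander
- moistener: loose small green bowl among the tins, 50 mm across, 30 mm high; origin at its underside; bystander
Not all that is in view belongs to the job. Leave any brown or orange look-alike of the thick_b alone.

How it is judged (in metres and radians):
On the way, in this order (a step that is already met when the one before it is completed fails the run):
1. a first tin from the table lies in the tube on the tin that was there ((((x of thick_a_mid in the frame of tube between -0.009 and 0.009 m and y of thick_a_mid in the frame of tube between -0.009 and 0.009 m and z of thick_a_mid in the frame of tube between 0.055 and 0.065 m and angle between the z axis of thick_a and the z axis of tube, either way round below 0.12 rad) and linear speed of thick_a below 0.02 m/s) or ((x of thick_b_mid in the frame of tube between -0.009 and 0.009 m and y of thick_b_mid in the frame of tube between -0.009 and 0.009 m and z of thick_b_mid in the frame of tube between 0.055 and 0.065 m and angle between the z axis of thick_b and the z axis of tube, either way round below 0.12 rad) and linear speed of thick_b below 0.02 m/s) or ((x of thin_a_mid in the frame of tube between -0.009 and 0.009 m and y of thin_a_mid in the frame of tube between -0.009 and 0.009 m and z of thin_a_mid in the frame of tube between 0.049 and 0.059 m and angle between the z axis of thin_a and the z axis of tube, either way round below 0.12 rad) and linear speed of thin_a below 0.02 m/s) or ((x of thin_b_mid in the frame of tube between -0.009 and 0.009 m and y of thin_b_mid in the frame of tube between -0.009 and 0.009 m and z of thin_b_mid in the frame of tube between 0.049 and 0.059 m and angle between the z axis of thin_b and the z axis of tube, either way round below 0.12 rad) and linear speed of thin_b below 0.02 m/s))), for 0.2 s.
2. a second added tin tops the stack at the red line ((((x of thick_a_mid in the frame of tube between -0.009 and 0.009 m and y of thick_a_mid in the frame of tube between -0.009 and 0.009 m and z of thick_a_mid in the frame of tube between 0.083 and 0.093 m and angle between the z axis of thick_a and the z axis of tube, either way round below 0.12 rad) and linear speed of thick_a below 0.02 m/s) or ((x of thick_b_mid in the frame of tube between -0.009 and 0.009 m and y of thick_b_mid in the frame of tube between -0.009 and 0.009 m and z of thick_b_mid in the frame of tube between 0.083 and 0.093 m and angle between the z axis of thick_b and the z axis of tube, either way round below 0.12 rad) and linear speed of thick_b below 0.02 m/s) or ((x of thin_a_mid in the frame of tube between -0.009 and 0.009 m and y of thin_a_mid in the frame of tube between -0.009 and 0.009 m and z of thin_a_mid in the frame of tube between 0.089 and 0.099 m and angle between the z axis of thin_a and the z axis of tube, either way round below 0.12 rad) and linear speed of thin_a below 0.02 m/s) or ((x of thin_b_mid in the frame of tube between -0.009 and 0.009 m and y of thin_b_mid in the frame of tube between -0.009 and 0.009 m and z of thin_b_mid in the frame of tube between 0.089 and 0.099 m and angle between the z axis of thin_b and the z axis of tube, either way round below 0.12 rad) and linear speed of thin_b below 0.02 m/s))), for 0.2 s.
At the end, for the whole second after the job is handed in: The top tin in the tube has its upper face within 5 mm of the red line along the tube, lies within 0.12 rad of square, at rest (below 0.02 m/s). Every other table tin lies square in the tube below the line or is upright within 30 mm of its start ((((x of thick_a_mid in the frame of tube between -0.009 and 0.009 m and y of thick_a_mid in the frame of tube between -0.009 and 0.009 m and z of thick_a_mid in the frame of tube between 0.083 and 0.093 m and angle between the z axis of thick_a and the z axis of tube, either way round below 0.12 rad) and linear speed of thick_a below 0.02 m/s) or ((x of thick_b_mid in the frame of tube between -0.009 and 0.009 m and y of thick_b_mid in the frame of tube between -0.009 and 0.009 m and z of thick_b_mid in the frame of tube between 0.083 and 0.093 m and angle between the z axis of thick_b and the z axis of tube, either way round below 0.12 rad) and linear speed of thick_b below 0.02 m/s) or ((x of thin_a_mid in the frame of tube between -0.009 and 0.009 m and y of thin_a_mid in the frame of tube between -0.009 and 0.009 m and z of thin_a_mid in the frame of tube between 0.089 and 0.099 m and angle between the z axis of thin_a and the z axis of tube, either way round below 0.12 rad) and linear speed of thin_a below 0.02 m/s) or ((x of thin_b_mid in the frame of tube between -0.009 and 0.009 m and y of thin_b_mid in the frame of tube between -0.009 and 0.009 m and z of thin_b_mid in the frame of tube between 0.089 and 0.099 m and angle between the z axis of thin_b and the z axis of tube, either way round below 0.12 rad) and linear speed of thin_b below 0.02 m/s)) and ((x of thick_a_mid in the frame of tube between -0.009 and 0.009 m and y of thick_a_mid in the frame of tube between -0.009 and 0.009 m and z of thick_a_mid in the frame of tube between 0 and 0.11 m and angle between the z axis of thick_a and the z axis of tube, either way round below 0.12 rad) or (distance of thick_a from where it was at the start of the episode below 0.03 m and angle between thick_a's own z axis and vertical below 0.2 rad)) and ((x of thick_b_mid in the frame of tube between -0.009 and 0.009 m and y of thick_b_mid in the frame of tube between -0.009 and 0.009 m and z of thick_b_mid in the frame of tube between 0 and 0.11 m and angle between the z axis of thick_b and the z axis of tube, either way round below 0.12 rad) or (distance of thick_b from where it was at the start of the episode below 0.03 m and angle between thick_b's own z axis and vertical below 0.2 rad)) and ((x of thin_a_mid in the frame of tube between -0.009 and 0.009 m and y of thin_a_mid in the frame of tube between -0.009 and 0.009 m and z of thin_a_mid in the frame of tube between 0 and 0.11 m and angle between the z axis of thin_a and the z axis of tube, either way round below 0.12 rad) or (distance of thin_a from where it was at the start of the episode below 0.03 m and angle between thin_a's own z axis and vertical below 0.2 rad)) and ((x of thin_b_mid in the frame of tube between -0.009 and 0.009 m and y of thin_b_mid in the frame of tube between -0.009 and 0.009 m and z of thin_b_mid in the frame of tube between 0 and 0.11 m and angle between the z axis of thin_b and the z axis of tube, either way round below 0.12 rad) or (distance of thin_b from where it was at the start of the episode below 0.03 m and angle between thin_b's own z axis and vertical below 0.2 rad))); the robot touches nothing.
It fails at once if the hand stamp, glue bottle, tape roll or green bowl is knocked over or pushed more than 40 mm (distance of any of wood_stamp, glue_bottle, tape_roll, moistener from where it was at the start of the episode above 0.04 m or angle between any of wood_stamp, glue_bottle, tape_roll, moistener's own z axis and vertical above 0.6 rad).
It also fails if it takes over 58 s, if anything falls off the work surface, if the arm or the gripper's body presses on something with over 40 N, if the wrist force passes 120 N, or if a joint passes its speed limit or range.

## Working session

There is one attempt and no reset: what is moved stays moved. The work goes in short steps, Python scripts to look and compute and a shell command to move; the robot and the scene stay as the last step left them, time stands still between calls to the robot, and variables do not carry over. Pictures are saved under pics/ and viewed, about 8 in all and at most 12, crops included, and the job is handed in when it is done.

```bash
ls; mkdir -p pics; cat > h.py <<'E'
import numpy as np, cv2
from cell import monitor, viewer, order
def grab(n,save=None):
    d=viewer.get_image(n)
    if save: cv2.imwrite(f'pics/{save}.png',d['image'][:,:,::-1]); np.savez(f'pics/{save}.npz',**d)
    return d
def load(s): return dict(np.load(f'pics/{s}.npz'))
def cloud(d):
    h,w=d['z_map'].shape; f=h/2/np.tan(np.radians(float(d['vfov']))/2)
    K=np.array([[f,0,float(d['cx'])],[0,f,float(d['cy'])],[0,0,1]])
    u,v=np.meshgrid(np.arange(w),np.arange(h))
    p=np.stack([u,v],-1).reshape(-1,1,2).astype(np.float64)
    n=cv2.undistortPoints(p,K,np.array([float(d['k1']),0,0,0,0.])).reshape(h,w,2)
    z=d['z_map'][...,None]
    c=np.concatenate([n*z,z],-1)
    X=(c-d['t'])@d['R']; X[d['z_map']==0]=np.nan
    return X
E
python3 - <<'E'
from h import *
a=grab('scene','s0');b=grab('top','t0');print(monitor.state())
for d in (a,b):print(d['vfov'],d['k1'],d['R'],d['t'])
E
```

```text
pics
{'t': 0.1, 'q': array([-74.39677275,  23.94459598,  -0.59076497,  92.48069405,
         0.26911181,  63.63897244,  -3.03654691]), 'joint_velocities': array([ 0.01340461, -0.11176065,  0.02115743, -0.06562588, -0.00447558,
       -0.0150708 ,  0.05097504]), 'joint_torque': array([ 1.84319164e-03, -8.52575755e+01,  6.40127007e-01, -4.26698935e+01,
       -4.89271490e-02,  1.62711268e-02,  5.33962839e-05]), 'tool_pos': array([0.19284037, 0.59415465, 0.20489819]), 'tool_rot': array([-1.79937270e+02,  4.56564208e-03,  1.62019911e+02]), 'wrist_force': array([-0.69360968,  0.01160978, -0.3696424 ]), 'torque': array([-0.01521136, -0.04952539, -0.0665816 ]), 'opening': 0.9987465960814211}
44.52927840727501 0.0170992752564549 [[ 0.14133835  0.98989686  0.0112991 ]
 [ 0.60078833 -0.0766984  -0.79572026]
 [-0.78681437  0.11925416 -0.60555891]] [-0.07453471 -0.23385132  1.80704771]
47.725021051573776 0.04631656593129272 [[-0.02695296 -0.99963475 -0.00197594]
 [-0.97853533  0.02678795 -0.20433065]
 [ 0.20430895 -0.00357379 -0.97889993]] [-0.0163826   0.55907889  1.44048239]
```

View pics/s0.png

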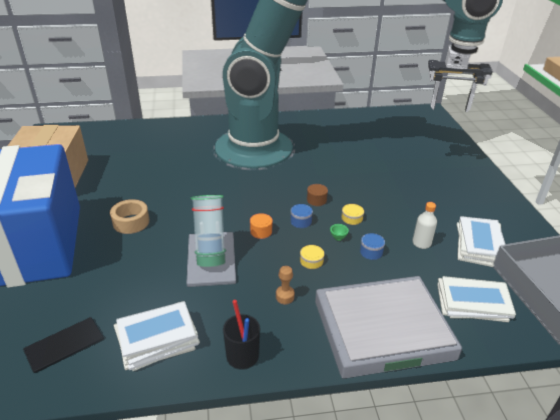

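View pics/t0.png

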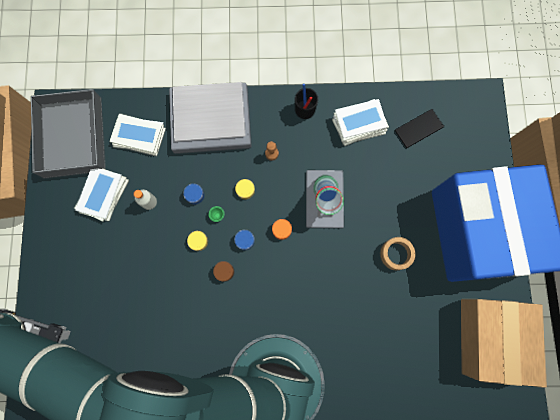

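The top view shows blue tins at (193,193) and (244,240), and yellow tins at (245,188) and (197,240). The look-alikes are orange at (282,229) and brown at (223,271). The tube is at (325,195). The mix needed is one thick and one thin tin, since 40+40+28=108. Next I'll measure positions and enlarge.

```bash
python3 - <<'E'
from h import *
d=load('t0');X=cloud(d);hsv=cv2.cvtColor(d['image'],cv2.COLOR_RGB2HSV)
for n,(u,v) in dict(blue1=(193,193),blue2=(244,240),yel1=(245,188),yel2=(197,240),orange=(282,229),brown=(223,271),bowl=(216,214),stamp=(271,150),glue=(145,199),tape=(398,253)).items():
    P=X[v-28:v+29,u-28:u+29].reshape(-1,3); P=P[P[:,2]>.012]
    c=X[v,u]; 
    r=.036 if n[:3] in('blu','yel','ora','bro') else .06
    P=P[np.linalg.norm(P[:,:2]-c[:2],axis=1)<r]
    top=P[P[:,2]>P[:,2].max()-.006]
    print(n,len(P),'mean',P.mean(0).round(4),'ctr(minmax top)',((top.min(0)+top.max(0))/2).round(4),'ext',np.ptp(top,axis=0).round(3), hsv[v,u])
im=cv2.resize(d['image'][155:290,125:365],None,fx=3.3,fy=3.3,interpolation=cv2.INTER_CUBIC);cv2.imwrite('pics/c1.png',im[:,:,::-1])
e=load('s0');a=cv2.resize(e['image'][185:290,175:255],None,fx=5.5,fy=5.5,interpolation=cv2.INTER_CUBIC)
b=cv2.resize(d['image'][160:235,295:355],None,fx=5.5,fy=5.5,interpolation=cv2.INTER_CUBIC)
c=np.zeros((600,800,3),np.uint8);c[:a.shape[0],:a.shape[1]]=a;c[:b.shape[0],450:450+b.shape[1]]=b
cv2.imwrite('pics/c2.png',c[:,:,::-1])
# stand
for s in('s0','t0'):
    d=load(s);X=cloud(d)
    m=(X[...,0]>.4)&(X[...,0]<.85)&(X[...,1]>-.25)&(X[...,1]<.02)&(X[...,2]>.004)
    P=X[m];h,e=np.histogram(P[:,2],np.arange(0,.22,.01));print(s,list(zip(e.round(2),h)))
    for lo in np.arange(0,.2,.02):
        Q=P[(P[:,2]>lo)&(P[:,2]<lo+.02)]
        if len(Q)>5: print(lo.round(2),len(Q),Q.min(0).round(3),Q.max(0).round(3),np.median(Q,0).round(3))
E
```

```text
blue1 301 mean [0.5903 0.2498 0.0385] ctr(minmax top) [0.59   0.2511 0.0467] ext [0.049 0.058 0.006] [108 164 183]
blue2 300 mean [0.4374 0.089  0.0394] ctr(minmax top) [0.4394 0.0905 0.0474] ext [0.05  0.05  0.006] [108 165 185]
yel1 280 mean [0.6046 0.0867 0.0273] ctr(minmax top) [0.6021 0.0878 0.0369] ext [0.034 0.048 0.006] [ 28 148 250]
yel2 307 mean [0.4383 0.2383 0.0266] ctr(minmax top) [0.4373 0.2395 0.0347] ext [0.06  0.057 0.006] [ 28 149 250]
orange 300 mean [ 0.4679 -0.0292  0.039 ] ctr(minmax top) [ 0.4694 -0.0261  0.0458] ext [0.054 0.05  0.006] [ 14 181 249]
brown 314 mean [0.3384 0.1544 0.0385] ctr(minmax top) [0.3395 0.1531 0.0462] ext [0.055 0.05  0.006] [ 13 151 133]
bowl 125 mean [0.5262 0.1797 0.0239] ctr(minmax top) [0.5219 0.1793 0.0347] ext [0.043 0.045 0.006] [ 67 148 196]
stamp 177 mean [ 0.7203 -0.0032  0.0556] ctr(minmax top) [ 0.7236 -0.0032  0.096 ] ext [0.023 0.022 0.006] [ 14 140 109]
glue 309 mean [0.5672 0.3896 0.0818] ctr(minmax top) [0.5715 0.3976 0.1324] ext [0.016 0.021 0.006] [ 44  20 214]
tape 516 mean [ 0.3793 -0.3908  0.0395] ctr(minmax top) 
[... 2336 characters left out ...]
 -0.139  0.01 ]
0.02 333 [ 0.439 -0.249  0.02 ] [0.85  0.017 0.04 ] [ 0.498 -0.038  0.034]
0.04 423 [ 0.44 -0.25  0.04] [ 0.85 -0.    0.06] [ 0.773 -0.217  0.049]
0.06 198 [ 0.518 -0.248  0.06 ] [0.85  0.012 0.08 ] [ 0.604 -0.166  0.073]
0.08 295 [ 0.53  -0.207  0.08 ] [0.85  0.012 0.1  ] [ 0.578 -0.163  0.088]
0.1 105 [ 0.517 -0.207  0.1  ] [ 0.606 -0.136  0.12 ] [ 0.552 -0.173  0.11 ]
0.12 108 [ 0.501 -0.207  0.12 ] [ 0.594 -0.137  0.14 ] [ 0.53  -0.175  0.13 ]
0.14 174 [ 0.491 -0.207  0.14 ] [ 0.583 -0.132  0.16 ] [ 0.507 -0.172  0.151]
0.16 108 [ 0.506 -0.212  0.16 ] [ 0.572 -0.13   0.18 ] [ 0.54  -0.17   0.168]
0.18 48 [ 0.536 -0.205  0.18 ] [ 0.56  -0.133  0.194] [ 0.555 -0.173  0.187]
```

View pics/c2.png

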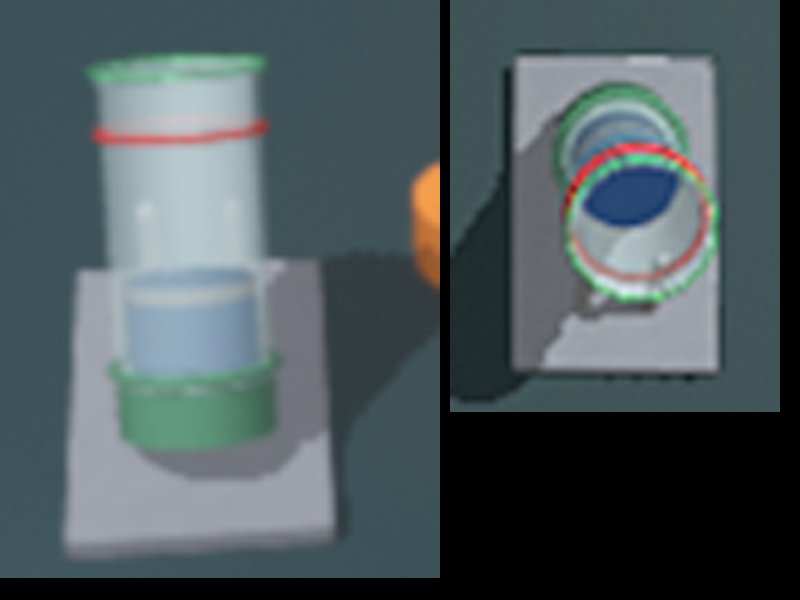

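View pics/c1.png

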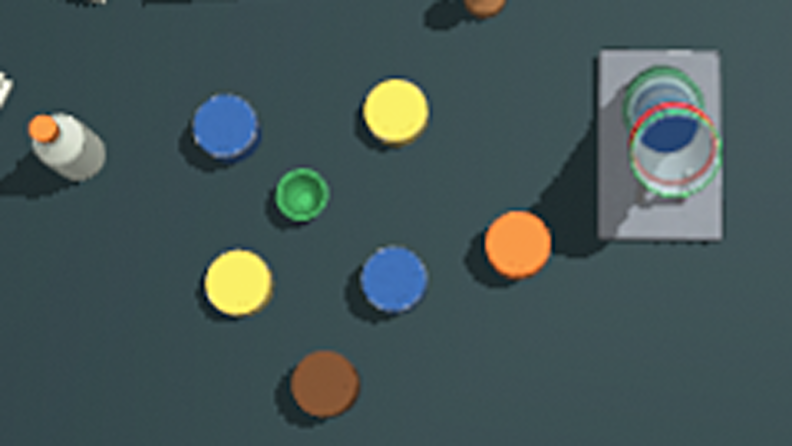

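The crop confirms bright blue tins at top-view pixels (193,193) and (244,240), and yellow at (245,188) and (197,240). The orange (282,229) and brown (223,271) ones are decoys. I'll use blue (244,240) and yellow (245,188), which are far from the glue bottle. Next I fit the tube and the tin centres.

```bash
cat > fit.py <<'E'
from h import *
from scipy.optimize import least_squares
def proj(d,X):
    f=210/np.tan(np.radians(float(d['vfov']))/2);K=np.array([[f,0,float(d['cx'])],[0,f,float(d['cy'])],[0,0,1]])
    return cv2.projectPoints(np.float64(X).reshape(-1,1,3),cv2.Rodrigues(d['R'])[0],d['t'].reshape(3),K,np.array([float(d['k1']),0,0,0,0.]))[0].reshape(-1,2)
def axes(psi):
    a=np.array([-.5*np.cos(psi),-.5*np.sin(psi),np.sqrt(.75)]);y=np.array([-np.sin(psi),np.cos(psi),0]);return np.cross(y,a),y,a
if __name__=='__main__':
    th=np.linspace(0,2*np.pi,120)
    obs=[]
    for s in('s0','t0'):
        d=load(s);X=cloud(d);h=cv2.cvtColor(d['image'],cv2.COLOR_RGB2HSV)
        box=(X[...,0]>.42)&(X[...,0]<.68)&(X[...,1]>-.24)&(X[...,1]<-.1)
        H,S=h[...,0],h[...,1]
        g=box&(H>55)&(H<80)&(S>75)&(X[...,2]>.135)
        r=box&((H<8)|(H>172))&(S>90)&(X[...,2]>.1)
        if s=='s0':   # restrict to box in picture
            m=np.zeros_like(g);m[188:225,185:235]=1;g&=m;r&=m
        else:
            m=np.zeros_like(g);m[180:225,310:350]=1;g&=m;r&=m
        for n,k in(('g',g),('r',r)):
            v,u=np.nonzero(k);obs.append((d,n,np.stack([u,v],1)));print(s,n,len(u),np.median(X[k],0).round(3))
    def res(p,full=False):
        ex,y,a=axes(p[3]);out=[]
        for d,n,uv in obs:
            z,r=(.135,p[4]) if n=='g' else(.108,p[5])
            C=p[:3]+a*z+r*(np.cos(th)[:,None]*ex+np.sin(th)[:,None]*y)
            q=proj(d,C);out.append(np.linalg.norm(uv[:,None]-q[None],axis=2).min(1))
        if full:return [o.mean().round(2) for o in out]
        return np.concatenate(out)
    s=least_squares(res,[.60,-.17,.06,0,.038,.035],loss='soft_l1',x_scale=[.01,.01,.01,.1,.01,.01])
    p=s.x;print(p.round(4),np.degrees(p[3]),res(p,True));a=axes(p[3])[2];print('mouth',(p[:3]+.136*a).round(4),'axis',a.round(3))
    # depth check: surface points -> radius about axis
    for sname in('s0','t0'):
        d=load(sname);P=cloud(d).reshape(-1,3)-p[:3];z=P@a;rad=np.linalg.norm(P-z[:,None]*a,axis=1)
        m=(z>.06)&(z<.125)&(rad<.05);Q=P[m];ex,y,_=axes(p[3])
        f=least_squares(lambda c:np.hypot(Q@ex-c[0],Q@y-c[1])-c[2],[0,0,.035],loss='soft_l1',f_scale=.002);print('cyl',sname,m.sum(),f.x.round(4))
    # tins: silhouette fit by colour in both views
    for n,hh,lo,hi,c0 in(('blue2',.04,100,118,(.437,.089)),('yel1',.028,22,34,(.603,.087)),('yel2',.028,22,34,(.438,.239)),('blue1',.04,100,118,(.59,.25))):
        for sname in('s0','t0'):
            d=load(sname);X=cloud(d);h=cv2.cvtColor(d['image'],cv2.COLOR_RGB2HSV)
            k=(np.hypot(X[...,0]-c0[0],X[...,1]-c0[1])<.045)&(X[...,2]>.008)
            v,u=np.nonzero(k);ct=np.array([u.mean(),v.mean()])
            def cen(c):
                C=np.concatenate([np.c_[c[0]+.03*np.cos(th),c[1]+.03*np.sin(th),0*th+z] for z in(0.004,hh)])
                im=np.zeros((420,560),np.uint8);cv2.fillConvexPoly(im,cv2.convexHull((proj(d,C)*16).astype(np.int32)),1,shift=4)
                v,u=np.nonzero(im);return np.array([u.mean(),v.mean()])-ct
            c=np.array(c0)
            for _ in range(4):
                J=np.stack([(cen(c+e)-cen(c-e))/.02 for e in np.eye(2)*.01],1);c=c-np.linalg.solve(J,cen(c))
            print(n,sname,k.sum(),c.round(4))
E
python3 fit.py
```

```text
s0 g 56 [ 0.514 -0.178  0.166]
s0 r 33 [ 0.563 -0.174  0.162]
t0 g 58 [ 0.53  -0.17   0.173]
t0 r 55 [ 0.563 -0.174  0.163]
[ 0.5916 -0.1736  0.0547 -0.0326  0.0393  0.0378] -1.8698593837695963 [np.float64(0.46), np.float64(0.53), np.float64(0.39), np.float64(0.44)]
mouth [ 0.5236 -0.1713  0.1724] axis [-0.5    0.016  0.866]
cyl s0 767 [-0.0005  0.0022  0.0356]
cyl t0 308 [0.0026 0.0002 0.0349]
blue2 s0 410 [0.4322 0.0915]
blue2 t0 306 [0.4391 0.0902]
yel1 s0 416 [0.6001 0.0888]
yel1 t0 286 [0.607  0.0874]
yel2 s0 324 [0.4346 0.2425]
yel2 t0 314 [0.4391 0.2397]
blue1 s0 478 [0.5867 0.2543]
blue1 t0 309 [0.5933 0.2521]
```

```bash
python3 -m inch '[.04,-.08,0,0,0,.014, .1,-.21,0,0,0,.035, .16,-.34,0,0,0,.056, .22,-.46,0,0,0,.08, .28,-.59,0,0,0,.1, .34,-.71,0,0,0,.12, .38,-.8,0,0,0,.13, .4,-.84,0,0,0,.14, .4,-.84,0,0,0,.14, .4,-.84,0,0,0,.14]' 1
python3 -m inch '[.04,-.08,0,0,0,0, .1,-.21,0,0,0,0, .16,-.34,0,0,0,0, .22,-.46,0,0,0,0, .28,-.59,0,0,0,0, .34,-.71,0,0,0,0, .38,-.8,0,0,0,0, .4,-.84,0,0,0,0, .4,-.84,0,0,0,0, .4,-.84,0,0,0,0]'
python3 -m inch '[.04,-.08,0,0,0,0, .1,-.21,0,0,0,0, .16,-.34,0,0,0,0, .22,-.46,0,0,0,0, .28,-.59,0,0,0,0, .34,-.71,0,0,0,0, .38,-.8,0,0,0,0, .4,-.84,0,0,0,0, .4,-.84,0,0,0,0, .4,-.84,0,0,0,0]'
python3 -m inch '[.04,-.08,0,0,0,0, .1,-.21,-.05,0,0,0, .16,-.34,-.1,0,0,0, .22,-.46,-.15,0,0,0, .28,-.59,-.2,0,0,0, .34,-.71,-.25,0,0,0, .38,-.8,-.3,0,0,0, .4,-.84,-.34,0,0,0, .4,-.84,-.34,0,0,0, .4,-.84,-.34,0,0,0]'
python3 - <<'E'
from h import *
d=grab('wrist','w1');X=cloud(d)
h=cv2.cvtColor(d['image'],cv2.COLOR_RGB2HSV)
k=(X[...,2]>.03)&(X[...,2]<.05)&(abs(h[...,0].astype(int)-108)<9)&(h[...,1]>90)
P=X[k];print(len(P),P.mean(0),(P.min(0)+P.max(0))/2,np.ptp(P,axis=0));s=monitor.state();print(s['q'],s['tool_pos'],s['tool_rot'])
E
```

```text
invalid input: not JSON, or not a number
invalid input: not JSON, or not a number
invalid input: not JSON, or not a number
invalid input: not JSON, or not a number
<stdin>:5: RuntimeWarning: Mean of empty slice.
  ret = um.true_divide(
Traceback (most recent call last):
ValueError: zero-size array to reduction operation minimum which has no identity
```

View pics/w1.png

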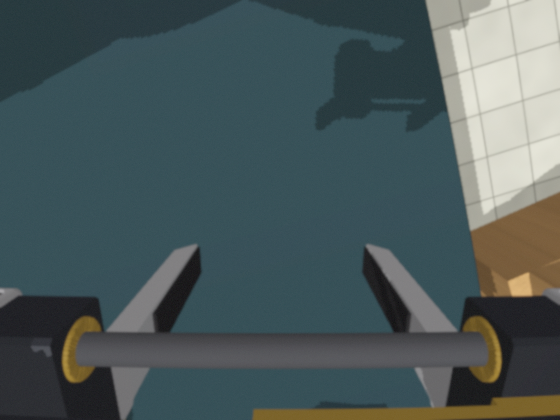

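All moves were refused because JSON needs leading zeros, so nothing moved. The wrist view shows the fingers, with dark pads reaching the tips at (195,250) and (370,250).

```bash
python3 -m inch '[0.04,-0.08,0,0,0,0.014, 0.1,-0.21,0,0,0,0.035, 0.16,-0.34,0,0,0,0.056, 0.22,-0.46,0,0,0,0.08, 0.28,-0.59,0,0,0,0.1, 0.34,-0.71,0,0,0,0.12, 0.38,-0.8,0,0,0,0.13, 0.4,-0.84,0,0,0,0.14, 0.4,-0.84,0,0,0,0.14, 0.4,-0.84,0,0,0,0.14]' 1
python3 -m inch '[0.04,-0.08,0,0,0,0, 0.1,-0.21,0,0,0,0, 0.16,-0.34,0,0,0,0, 0.22,-0.46,0,0,0,0, 0.28,-0.59,0,0,0,0, 0.34,-0.71,0,0,0,0, 0.38,-0.8,0,0,0,0, 0.4,-0.84,0,0,0,0, 0.4,-0.84,0,0,0,0, 0.4,-0.84,0,0,0,0]'
python3 -m inch '[0.04,-0.08,0,0,0,0, 0.1,-0.21,0,0,0,0, 0.16,-0.34,0,0,0,0, 0.22,-0.46,0,0,0,0, 0.28,-0.59,0,0,0,0, 0.34,-0.71,0,0,0,0, 0.38,-0.8,0,0,0,0, 0.4,-0.84,0,0,0,0, 0.4,-0.84,0,0,0,0, 0.4,-0.84,0,0,0,0]'
python3 -m inch '[0.04,-0.08,0,0,0,0, 0.1,-0.21,-0.05,0,0,0, 0.16,-0.34,-0.1,0,0,0, 0.22,-0.46,-0.15,0,0,0, 0.28,-0.59,-0.2,0,0,0, 0.34,-0.71,-0.25,0,0,0, 0.38,-0.8,-0.3,0,0,0, 0.4,-0.84,-0.34,0,0,0, 0.4,-0.84,-0.34,0,0,0, 0.4,-0.84,-0.34,0,0,0]'
cat > tin.py <<'E'
import sys
from h import *
name,hue,hh=sys.argv[1],int(sys.argv[2]),float(sys.argv[3])
d=grab('wrist',name);X=cloud(d);h=cv2.cvtColor(d['image'],cv2.COLOR_RGB2HSV)
k=(X[...,2]>hh-.012)&(X[...,2]<hh+.012)&(abs(h[...,0].astype(int)-hue)<9)&(h[...,1]>90)
n,l,st,c=cv2.connectedComponentsWithStats(k.astype(np.uint8))
for i in range(1,n):
    if st[i,4]>400: P=X[l==i];print(st[i],'mean',P.mean(0).round(4),'mid',((P.min(0)+P.max(0))/2).round(4),np.ptp(P,axis=0).round(3))
s=monitor.state();print(s['t'],s['q'].round(1),s['tool_pos'].round(4),s['tool_rot'].round(2),s['wrist_force'].round(1))
E
python3 tin.py w2 108 0.04
```

```text
t: 1.15
tool_pos: [0.2525, 0.4688, 0.205]
tool_rot: [-180.0, -0.0, 178.1]
wrist_force: [-0.3, -1.2, 0.8]
opening: 1.002
t: 2.15
tool_pos: [0.3122, 0.3434, 0.205]
tool_rot: [-180.0, -0.0, 178.1]
wrist_force: [0.1, 0.4, -0.5]
opening: 0.998
t: 3.15
tool_pos: [0.3719, 0.2179, 0.205]
tool_rot: [-180.0, -0.0, 178.1]
wrist_force: [0.1, 0.8, -0.5]
opening: 0.998
t: 4.15
tool_pos: [0.4317, 0.0928, 0.154]
tool_rot: [-180.0, -0.0, 178.2]
wrist_force: [-0.1, 0.8, -0.2]
opening: 0.999
[ 245  183   66   63 3159] mean [0.4352 0.0894 0.0398] mid [0.4359 0.0894 0.0397] [0.059 0.059 0.005]
4.2 [-33.2   8.9  18.7 121.   -3.7  50.7  75.8] [0.4318 0.0928 0.1542] [-1.7999e+02 -1.0000e-02  1.7820e+02] [-0.   0.7 -0.5]
```

View pics/w2.png

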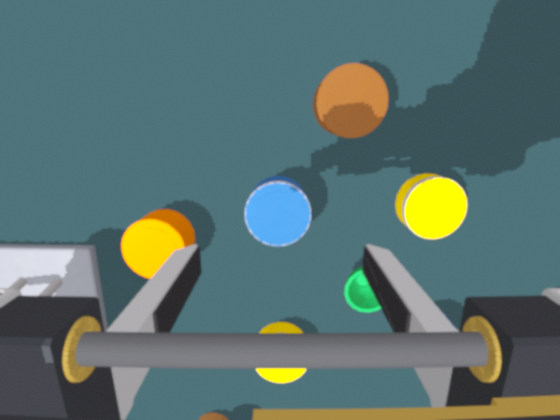

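The wrist view shows the target blue tin at (278,213), with the orange decoy at (158,243), brown at (352,100) and the bowl at (367,290). I'll descend, grip the top 13 mm and lift.

```bash
python3 -m inch '[0.01,-0.01,-0.1,0,0,0, 0.02,-0.02,-0.22,0,0,0, 0.027,-0.023,-0.34,0,0,0, 0.027,-0.023,-0.46,0,0,0, 0.027,-0.023,-0.58,0,0,0, 0.027,-0.023,-0.7,0,0,0, 0.027,-0.023,-0.79,0,0,0, 0.027,-0.023,-0.847,0,0,0, 0.027,-0.023,-0.847,0,0,0, 0.027,-0.023,-0.847,0,0,0]' 1
python3 -m inch '[0,0,0,0,0,0, 0,0,0,0,0,0, 0,0,0,0,0,0, 0,0,0,0,0,0, 0,0,0,0,0,0, 0,0,0,0,0,0, 0,0,0,0,0,0, 0,0,0,0,0,0, 0,0,0,0,0,0, 0,0,0,0,0,0]' 0
python3 -m inch '[0,0,0.06,0,0,0, 0,0,0.18,0,0,0, 0,0,0.3,0,0,0, 0,0,0.42,0,0,0, 0,0,0.54,0,0,0, 0,0,0.66,0,0,0, 0,0,0.78,0,0,0, 0,0,0.9,0,0,0, 0,0,1,0,0,0, 0,0,1,0,0,0]'
```

```text
t: 5.2
tool_pos: [0.436, 0.0897, 0.0276]
tool_rot: [180.0, 0.0, 178.2]
wrist_force: [0.6, 1.1, -0.9]
opening: 0.999
t: 6.2
tool_pos: [0.4361, 0.0898, 0.0277]
tool_rot: [180.0, 0.0, 178.2]
wrist_force: [-1.0, 0.9, 6.0]
opening: 0.629
t: 7.2
tool_pos: [0.4369, 0.0899, 0.1795]
tool_rot: [179.9, 0.2, 178.2]
wrist_force: [0.1, -0.5, -0.8]
opening: 0.633
```

```bash
python3 -m inch '[0.01,-0.08,0.06,0,-0.026,0, 0.02,-0.2,0.13,-0.002,-0.055,0, 0.035,-0.32,0.2,-0.003,-0.085,0, 0.05,-0.44,0.28,-0.004,-0.115,0, 0.065,-0.56,0.36,-0.005,-0.145,0, 0.08,-0.68,0.44,-0.006,-0.18,0, 0.09,-0.78,0.52,-0.007,-0.21,0, 0.1,-0.85,0.57,-0.008,-0.24,0, 0.1,-0.87,0.58,-0.008,-0.262,0, 0.1,-0.87,0.58,-0.008,-0.262,0]'
python3 -m inch '[0.01,-0.08,0,0,0,0, 0.03,-0.2,0,0,0,0, 0.05,-0.32,0,0,0,0, 0.065,-0.44,0,0,0,0, 0.08,-0.56,0,0,0,0, 0.095,-0.68,0,0,0,0, 0.11,-0.78,0,0,0,0, 0.12,-0.84,0,0,0,0, 0.12,-0.86,0,0,0,0, 0.12,-0.86,0,0,0,0]'
python3 - <<'E'
from h import *
from fit import proj,axes
d=grab('wrist','w3');s=monitor.state();print(s['q'].round(1))
im=d['image'].copy()
o=np.array([.5916,-.1736,.0547]);ex,y,a=axes(-.0326);th=np.linspace(0,6.28,80)
q=proj(d,o+.136*a+.039*(np.cos(th)[:,None]*ex+np.sin(th)[:,None]*y))
for u,v in q.astype(int):
    if 0<=u<560 and 0<=v<420: im[v,u]=(255,0,255)
cv2.imwrite('pics/w3m.png',im[:,:,::-1])
E
```

```text
t: 8.2
tool_pos: [0.4507, -0.041, 0.2657]
tool_rot: [179.9, 30.2, 178.1]
wrist_force: [-0.3, 0.1, -1.9]
opening: 0.628
t: 9.2
tool_pos: [0.4687, -0.1697, 0.2654]
tool_rot: [179.9, 30.1, 178.2]
wrist_force: [0.0, 0.1, -1.9]
opening: 0.632
[-33.  -16.   48.9 128.5   7.1  33.1 101.1]
```

View pics/w3m.png

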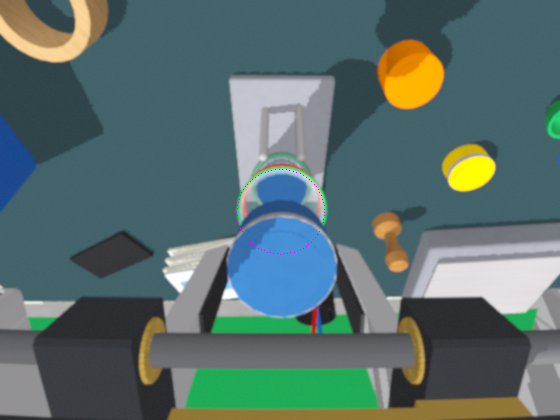

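```bash
python3 - <<'E'
from h import *
im=cv2.imread('pics/w3.png')[140:270,215:350];m=cv2.imread('pics/w3m.png')[140:270,215:350]
im=cv2.resize(np.hstack([im]),None,fx=4.4,fy=4.4,interpolation=cv2.INTER_CUBIC)
cv2.imwrite('pics/w3c.png',im)
E
```

```text
(no output)
```

View pics/w3c.png

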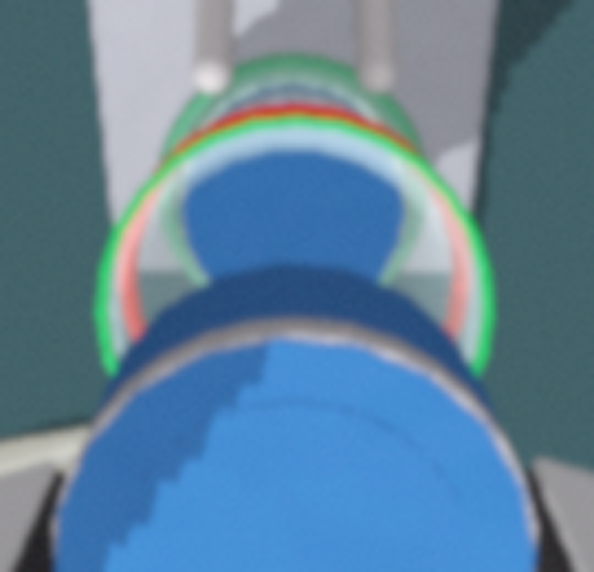

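```bash
python3 - <<'E'
from h import *
from fit import proj,axes
from scipy.optimize import least_squares
from scipy.spatial.transform import Rotation as Ro
d=load('w3');h=cv2.cvtColor(d['image'],cv2.COLOR_RGB2HSV).astype(int)
g=(h[...,0]>55)&(h[...,0]<78)&(h[...,1]>150)&(h[...,2]>130)
m=np.zeros_like(g);m[160:228,230:335]=1;g&=m
v,u=np.nonzero(g);print(len(u),u.min(),u.max(),v.min())
th=np.linspace(0,2*np.pi,400)
# outermost pixel edge in angular bins
c=np.array([282,208.]);ang=np.arctan2(v-c[1],u-c[0]);rr=np.hypot(u-c[0],v-c[1])
uv=np.array([[u[i],v[i]] for b in np.arange(-np.pi,.6,.08) for k in [np.nonzero((ang>=b)&(ang<b+.08))[0]] if len(k) for i in [k[np.argmax(rr[k])]]],float)
ex,y,a=axes(-.0326)
def fit(uv,r,x0,ex,y):
    f=lambda p:np.linalg.norm(uv[:,None]-proj(d,p+r*(np.cos(th)[:,None]*ex+np.sin(th)[:,None]*y))[None],axis=2).min(1)
    s=least_squares(f,x0,x_scale=.01,loss='soft_l1');return s.x,f(s.x).mean()
M,e=fit(uv,.039,[.5236,-.1713,.1724],ex,y);print('mouth wrist',M.round(4),e)
s=monitor.state();R=Ro.from_euler('xyz',s['tool_rot'],degrees=True).as_matrix();p=s['tool_pos']
tt=p-R[:,2]*.0123;print('expected tin top',tt.round(4),'axis err',R[:,2]+a)
X=cloud(d);b=(abs(h[...,0]-106)<9)&(h[...,1]>90);mm=np.zeros_like(b);mm[215:318,226:340]=1
P=X[b&mm];P=P[np.linalg.norm(P-tt,axis=1)<.04];zt=(P-p)@R;k=abs(zt[:,2]+.0123)<.006
Q=zt[k];print('tin top in tool frame mid',((Q.min(0)+Q.max(0))/2).round(4),np.ptp(Q,axis=0).round(3),np.median(Q,0).round(4))
cc=np.cross
dl=(M-p)@R;print('mouth in tool frame',dl.round(4))
E
```

```text
140 236 327 189
mouth wrist [ 0.516  -0.1703  0.1765] 0.272330179097528
expected tin top [ 0.4625 -0.1693  0.276 ] axis err [0.00215732 0.00271557 0.00120155]
tin top in tool frame mid [ 0.0001  0.0003 -0.0132] [0.06  0.06  0.007] [ 0.0021 -0.     -0.0122]
mouth in tool frame [0.0037 0.0004 0.1006]
```

```bash
python3 - <<'E'
from h import *
from fit import proj,axes
from scipy.optimize import least_squares
from scipy.spatial.transform import Rotation as Ro
d=load('w3');ex,y,a=axes(-.0326);th=np.linspace(0,2*np.pi,400)
h=cv2.cvtColor(d['image'],cv2.COLOR_RGB2HSV).astype(int)
print(h[162:174,282].tolist())
g=(h[...,0]>45)&(h[...,0]<80)&(h[...,1]>100)&(h[...,2]>170)
m=np.zeros_like(g);m[164:228,230:335]=1;v,u=np.nonzero(g&m)
uv=np.c_[u,v].astype(float);print(len(u),u.min(),u.max(),v.min())
s=monitor.state();R=Ro.from_euler('xyz',s['tool_rot'],degrees=True).as_matrix();p=s['tool_pos']
for r in(.037,.038):
  for z0 in (0,.004):
    f=lambda q:np.linalg.norm(uv[:,None]-proj(d,q+r*(np.cos(th)[:,None]*ex+np.sin(th)[:,None]*y))[None],axis=2).min(1)
    k=least_squares(f,[.5236,-.1713,.1724],x_scale=.01,loss='soft_l1');print(r,k.x.round(4),f(k.x).mean().round(2),'tool',((k.x-p)@R).round(4))
X=cloud(d)[g&m];print(np.nanmedian((X-np.array([.5236,-.1713,.1724]))@a))
# manual outer edge
uv=np.array([[95,310],[495,310],[295,111],[150,190],[440,190],[105,365],[487,365]])/4.4+[215,140]-.4
r=.039;k=least_squares(f,[.5236,-.1713,.1724],x_scale=.01);print('manual',k.x.round(4),f(k.x).round(1),((k.x-p)@R).round(4))
E
```

```text
[[145, 19, 147], [174, 90, 170], [1, 152, 190], [13, 170, 185], [40, 115, 171], [68, 121, 204], [77, 100, 214], [89, 57, 210], [100, 57, 225], [102, 61, 226], [103, 68, 217], [104, 83, 202]]
297 237 326 164
0.037 [ 0.5115 -0.1704  0.1814] 0.68 tool [0.0051 0.0002 0.0942]
0.037 [ 0.5115 -0.1704  0.1814] 0.68 tool [0.0051 0.0002 0.0942]
0.038 [ 0.5169 -0.1706  0.176 ] 0.68 tool [0.0031 0.0002 0.1015]
0.038 [ 0.5169 -0.1706  0.176 ] 0.68 tool [0.0031 0.0002 0.1015]
-0.0013726974956187266
manual [ 0.517  -0.1704  0.1773] [0.6 0.4 2.  1.4 1.6 0.1 0.3] [0.0024 0.0004 0.1004]
```

Fits put the mouth within about 2 mm of the held tin's axis, with the mouth 0.100–0.108 m ahead of the TCP. I'll insert along the axis in two steps and watch the force.

```bash
python3 -m inch '[0.025,0,-0.044,0,0,0, 0.05,0,-0.09,0,0,0, 0.08,-0.002,-0.143,0,0,0, 0.11,-0.003,-0.197,0,0,0, 0.14,-0.004,-0.25,0,0,0, 0.17,-0.005,-0.304,0,0,0, 0.2,-0.006,-0.358,0,0,0, 0.225,-0.007,-0.403,0,0,0, 0.244,-0.007,-0.437,0,0,0, 0.244,-0.007,-0.437,0,0,0]'
python3 -m inch '[0.006,0,-0.01,0,0,0, 0.012,0,-0.02,0,0,0, 0.018,0,-0.03,0,0,0, 0.024,0,-0.041,0,0,0, 0.03,0,-0.052,0,0,0, 0.036,0,-0.062,0,0,0, 0.042,0,-0.072,0,0,0, 0.048,0,-0.083,0,0,0, 0.053,0,-0.092,0,0,0, 0.053,0,-0.092,0,0,0]'
python3 - <<'E'
from h import *
a=grab('scene','s1')['image'][160:290,150:290];b=grab('wrist','w4')['image'][130:330,160:400]
a=cv2.resize(a,None,fx=3,fy=3,interpolation=cv2.INTER_CUBIC);b=cv2.resize(b,None,fx=1.6,fy=1.6)
c=np.zeros((400,804,3),np.uint8);c[:390,:420]=a;c[:320,420:804]=b;cv2.imwrite('pics/c4.png',c[:,:800,::-1])
E
```

```text
t: 10.25
tool_pos: [0.5052, -0.1703, 0.1988]
tool_rot: [-180.0, 30.0, 178.3]
wrist_force: [-0.3, -0.8, -1.8]
opening: 0.634
t: 11.25
tool_pos: [0.513, -0.1704, 0.1848]
tool_rot: [-180.0, 30.0, 178.3]
wrist_force: [0.7, -0.4, -1.4]
opening: 0.634
```

View pics/c4.png

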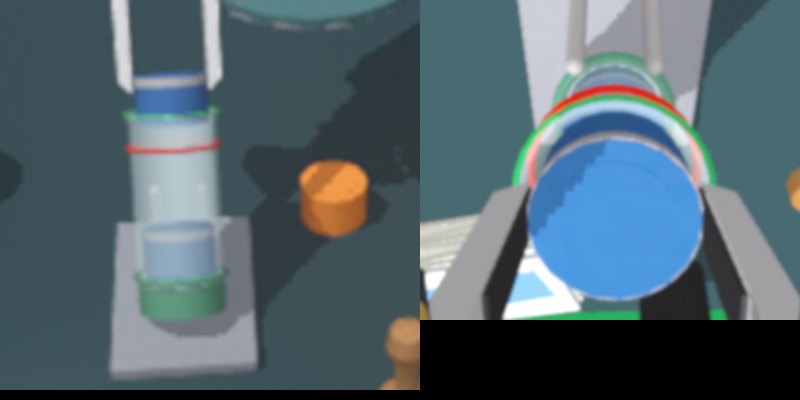

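The left panel shows the held tin's lower part inside the mouth, centred at x=171. The right panel shows it concentric with the green rim, and there is no contact force. I'll release it and back off along the axis.

```bash
python3 -m inch '[0,0,0,0,0,0, 0,0,0,0,0,0, 0,0,0,0,0,0, 0,0,0,0,0,0, 0,0,0,0,0,0, 0,0,0,0,0,0, 0,0,0,0,0,0, 0,0,0,0,0,0, 0,0,0,0,0,0, 0,0,0,0,0,0]' 1
python3 -m inch '[-0.03,0,0.052,0,0,0, -0.06,0,0.104,0,0,0, -0.1,0,0.173,0,0,0, -0.14,0,0.242,0,0,0, -0.18,0,0.31,0,0,0, -0.22,0,0.38,0,0,0, -0.25,0,0.433,0,0,0, -0.28,0,0.485,0,0,0, -0.28,0,0.485,0,0,0, -0.28,0,0.485,0,0,0]'
python3 - <<'E'
from h import *
a=grab('scene','s2')['image'][160:290,150:290];b=grab('wrist','w5')['image'][130:330,160:400]
a=cv2.resize(a,None,fx=3,fy=3,interpolation=cv2.INTER_CUBIC);b=cv2.resize(b,None,fx=1.6,fy=1.6)
c=np.zeros((400,804,3),np.uint8);c[:390,:420]=a;c[:320,420:804]=b;cv2.imwrite('pics/c5.png',c[:,:800,::-1])
E
```

```text
t: 12.35
tool_pos: [0.513, -0.1704, 0.185]
tool_rot: [-180.0, 30.0, 178.3]
wrist_force: [0.6, 0.8, 0.3]
opening: 1.003
t: 13.35
tool_pos: [0.4711, -0.1706, 0.2576]
tool_rot: [-180.0, 30.0, 178.2]
wrist_force: [-0.4, 0.1, -0.3]
opening: 1.0
```

View pics/c5.png

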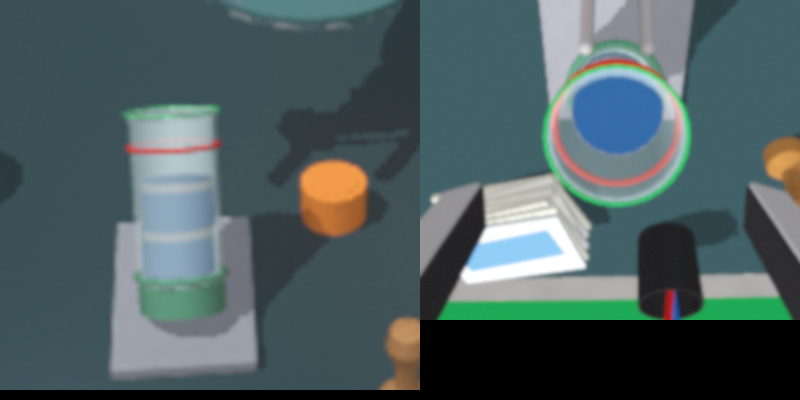

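The second blue tin sits square on the first, with steel rims at rows 187 and 236 of the crop, level and well below the red line. Now the yellow tin at about (0.6035, 0.088).

```bash
python3 -m inch '[0.03,0.08,0,0,0.026,0, 0.07,0.2,0,0.002,0.055,0, 0.11,0.32,0,0.003,0.085,0, 0.16,0.44,0,0.004,0.115,0, 0.21,0.56,0,0.005,0.145,0, 0.25,0.68,0,0.006,0.18,0, 0.29,0.78,0,0.007,0.21,0, 0.32,0.85,0,0.008,0.24,0, 0.33,0.87,0,0.008,0.262,0, 0.33,0.87,0,0.008,0.262,0]' 1
python3 -m inch '[0.05,0.08,-0.06,0,0,0, 0.12,0.2,-0.15,0,0,0, 0.19,0.32,-0.25,0,0,0, 0.27,0.44,-0.35,0,0,0, 0.35,0.56,-0.45,0,0,0, 0.43,0.68,-0.55,0,0,0, 0.5,0.78,-0.64,0,0,0, 0.55,0.85,-0.7,0,0,0, 0.55,0.86,-0.7,0,0,0, 0.55,0.86,-0.7,0,0,0]'
python3 tin.py w6 28 0.028
```

```text
t: 14.45
tool_pos: [0.5213, -0.0391, 0.2562]
tool_rot: [-179.8, -0.2, 178.4]
wrist_force: [-0.4, 1.4, -1.0]
opening: 1.0
t: 15.45
tool_pos: [0.6036, 0.0896, 0.1514]
tool_rot: [-179.8, -0.2, 178.3]
wrist_force: [-0.4, 0.4, 0.5]
opening: 1.002
[ 422    0   71   49 2789] mean [0.4469 0.2393 0.0278] mid [0.4495 0.24   0.0277] [0.037 0.06  0.006]
[  95   14   71   77 2340] mean [ 0.4665 -0.0295  0.0393] mid [ 0.4665 -0.0299  0.0386] [0.058 0.059 0.003]
[ 247  175   64   64 3194] mean [0.6021 0.087  0.0277] mid [0.6035 0.0868 0.0238] [0.061 0.059 0.013]
15.5 [-38.4  29.7  36.6  98.4 -20.   58.8  93.5] [0.6037 0.0891 0.1518] [-1.7985e+02 -1.4000e-01  1.7831e+02] [ 0.  -0.9  0.8]
```

```bash
python3 -m inch '[0,0,-0.1,0,0,0, -0.005,-0.01,-0.23,0,0,0, -0.009,-0.015,-0.36,0,0,0, -0.009,-0.015,-0.49,0,0,0, -0.009,-0.015,-0.62,0,0,0, -0.009,-0.015,-0.74,0,0,0, -0.009,-0.015,-0.84,0,0,0, -0.009,-0.015,-0.905,0,0,0, -0.009,-0.015,-0.905,0,0,0, -0.009,-0.015,-0.905,0,0,0]' 1
python3 -m inch '[0,0,0,0,0,0, 0,0,0,0,0,0, 0,0,0,0,0,0, 0,0,0,0,0,0, 0,0,0,0,0,0, 0,0,0,0,0,0, 0,0,0,0,0,0, 0,0,0,0,0,0, 0,0,0,0,0,0, 0,0,0,0,0,0]' 0
python3 -m inch '[0,0,0.06,0,0,0, 0,0,0.18,0,0,0, 0,0,0.3,0,0,0, 0,0,0.42,0,0,0, 0,0,0.54,0,0,0, 0,0,0.66,0,0,0, 0,0,0.78,0,0,0, 0,0,0.9,0,0,0, 0,0,1,0,0,0, 0,0,1,0,0,0]'
```

```text
t: 16.5
tool_pos: [0.6026, 0.0867, 0.0165]
tool_rot: [-179.8, -0.1, 178.3]
wrist_force: [0.2, 0.5, 0.5]
opening: 1.002
t: 17.5
tool_pos: [0.6027, 0.0868, 0.0165]
tool_rot: [-179.9, -0.1, 178.3]
wrist_force: [-1.1, 0.5, 5.7]
opening: 0.631
t: 18.5
tool_pos: [0.6037, 0.0868, 0.1692]
tool_rot: [-179.9, 0.1, 178.3]
wrist_force: [0.4, -0.6, -0.9]
opening: 0.627
```

```bash
python3 -m inch '[-0.04,-0.08,0.06,0,-0.026,0, -0.1,-0.2,0.14,-0.002,-0.055,0, -0.17,-0.32,0.22,-0.003,-0.085,0, -0.24,-0.44,0.31,-0.004,-0.115,0, -0.31,-0.56,0.4,-0.005,-0.145,0, -0.37,-0.67,0.48,-0.006,-0.18,0, -0.42,-0.77,0.56,-0.007,-0.21,0, -0.46,-0.84,0.62,-0.008,-0.24,0, -0.467,-0.853,0.64,-0.008,-0.262,0, -0.467,-0.853,0.64,-0.008,-0.262,0]'
python3 -m inch '[-0.04,-0.08,0,0,0,0, -0.1,-0.2,0,0,0,0, -0.17,-0.32,0,0,0,0, -0.24,-0.44,0,0,0,0, -0.3,-0.56,0,0,0,0, -0.36,-0.68,0,0,0,0, -0.4,-0.78,0,0,0,0, -0.43,-0.84,0,0,0,0, -0.433,-0.857,0,0,0,0, -0.433,-0.857,0,0,0,0]'
```

```text
t: 19.5
tool_pos: [0.5325, -0.0414, 0.2649]
tool_rot: [180.0, 30.1, 178.2]
wrist_force: [1.5, 0.8, -1.3]
opening: 0.634
t: 20.5
tool_pos: [0.4676, -0.1699, 0.2648]
tool_rot: [180.0, 30.1, 178.2]
wrist_force: [0.8, 0.2, -1.0]
opening: 0.632
```

```bash
python3 -m inch '[0.025,0,-0.044,0,0,0, 0.05,0,-0.09,0,0,0, 0.08,0,-0.143,0,0,0, 0.115,0,-0.2,0,0,0, 0.15,-0.002,-0.26,0,0,0, 0.185,-0.002,-0.32,0,0,0, 0.215,-0.004,-0.38,0,0,0, 0.245,-0.004,-0.43,0,0,0, 0.263,-0.004,-0.464,0,0,0, 0.263,-0.004,-0.464,0,0,0]'
python3 -m inch '[0.007,0,-0.012,0,0,0, 0.014,0,-0.024,0,0,0, 0.022,0,-0.037,0,0,0, 0.03,0,-0.05,0,0,0, 0.038,0,-0.065,0,0,0, 0.046,0,-0.08,0,0,0, 0.054,0,-0.093,0,0,0, 0.061,0,-0.105,0,0,0, 0.067,0,-0.115,0,0,0, 0.067,0,-0.115,0,0,0]'
python3 - <<'E'
from h import *
a=grab('scene','s3')['image'][160:290,150:290];b=grab('wrist','w7')['image'][130:330,160:400]
a=cv2.resize(a,None,fx=3,fy=3,interpolation=cv2.INTER_CUBIC);b=cv2.resize(b,None,fx=1.6,fy=1.6)
c=np.zeros((400,804,3),np.uint8);c[:390,:420]=a;c[:320,420:804]=b;cv2.imwrite('pics/c6.png',c[:,:800,::-1])
E
```

```text
t: 21.5
tool_pos: [0.5076, -0.1699, 0.1941]
tool_rot: [-179.9, 30.0, 178.3]
wrist_force: [-0.2, -0.1, -0.7]
opening: 0.632
t: 22.5
tool_pos: [0.5176, -0.1699, 0.1766]
tool_rot: [-179.9, 30.0, 178.3]
wrist_force: [-1.0, -0.6, -0.4]
opening: 0.631
```

View pics/c6.png

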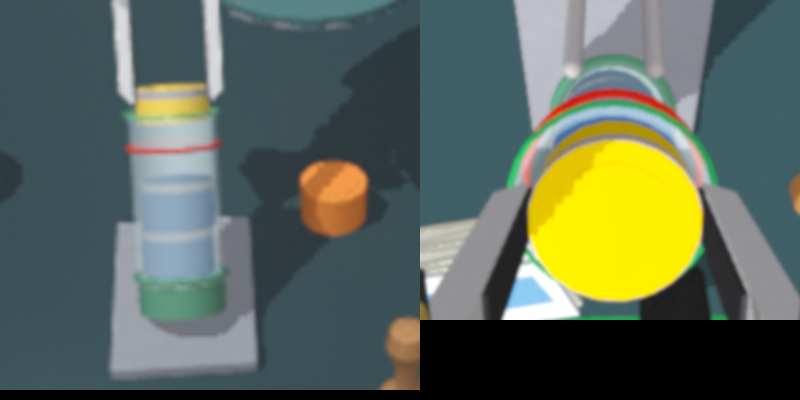

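The yellow tin's underside is below the green rim (row 113 in the left panel) and centred, with no contact force. I'll release it and retreat.

```bash
python3 -m inch '[0,0,0,0,0,0, 0,0,0,0,0,0, 0,0,0,0,0,0, 0,0,0,0,0,0, 0,0,0,0,0,0, 0,0,0,0,0,0, 0,0,0,0,0,0, 0,0,0,0,0,0, 0,0,0,0,0,0, 0,0,0,0,0,0]' 1
python3 -m inch '[-0.03,0,0.052,0,0,0, -0.06,0,0.104,0,0,0, -0.1,0,0.173,0,0,0, -0.14,0,0.242,0,0,0, -0.18,0,0.31,0,0,0, -0.22,0,0.38,0,0,0, -0.25,0,0.433,0,0,0, -0.28,0,0.485,0,0,0, -0.28,0,0.485,0,0,0, -0.28,0,0.485,0,0,0]'
python3 - <<'E'
from h import *
a=grab('scene','s4')['image'][160:290,150:290];b=grab('wrist','w8')['image'][130:330,160:400]
a=cv2.resize(a,None,fx=3,fy=3,interpolation=cv2.INTER_CUBIC);b=cv2.resize(b,None,fx=1.6,fy=1.6)
c=np.zeros((400,804,3),np.uint8);c[:390,:420]=a;c[:320,420:804]=b;cv2.imwrite('pics/c7.png',c[:,:800,::-1])
E
```

```text
t: 23.6
tool_pos: [0.5176, -0.17, 0.1768]
tool_rot: [-179.9, 30.0, 178.3]
wrist_force: [-0.0, -0.1, 0.2]
opening: 0.999
t: 24.6
tool_pos: [0.4756, -0.1701, 0.2494]
tool_rot: [-179.9, 30.0, 178.3]
wrist_force: [-0.5, -0.5, -0.3]
opening: 1.003
```

View pics/c7.png

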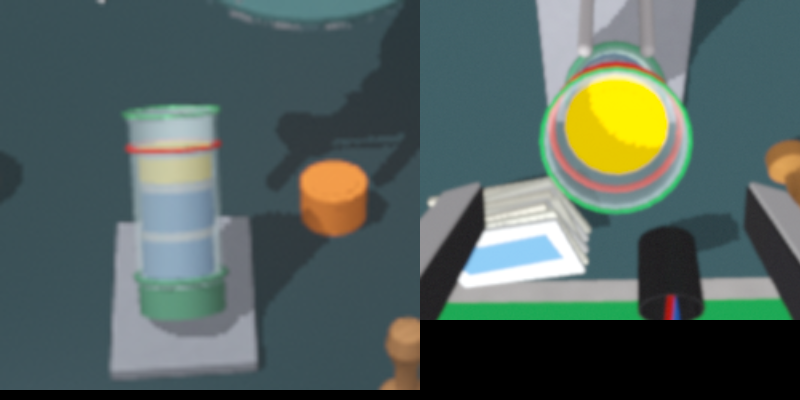

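The stack now reads blue, blue, yellow. It is square, and the yellow lid's top is at the red ring (row 147). The gripper is clear, so I'm handing in.

```bash
python3 -c "
from cell import order,monitor
print(monitor.state()['wrist_force'].round(1));print(order.job_done())"
```

```text
[ 0.6 -0.1  0. ]
the job is handed in; nothing more can be done
None
```

The tube now holds the original blue tin, one added thick blue tin and one added thin yellow tin (40+40+28 = 108 mm). I handed the job in about 25 s into the 58 s limit.

- **Stack:** the last pictures show it square, with the yellow lid level with the red line. I judged this by eye and took no separate height measurement.
- **Robot:** the gripper is open and backed well clear of the tube, and the wrist force reads about zero.
- **Other things:** the arm touched only the two tins it moved. I did not re-measure the bystanders or the two unused tins at the end.
- **Disagreements:** the tube-mouth estimates from the wrist camera and the fixed cameras differed by up to about 3 mm across the axis and up to about 14 mm along it. Insertion still went in with no contact force. My first set of moves was refused for bad number format, and nothing moved.

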